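Let the lime out of the hopper and ease its lid shut

TASK

Let the lime out of the fruit hopper: with a fingertip, press the lever at the hopper's side right down, without forcing it on its stop, so that its lid opens fully, and keep it down until the lime has rolled into the tray in front. Then let the lever come up slowly under the finger, so that the lid closes completely and never falls or slams. Grip nothing, keep off the lid and the lime, and leave the garlic, the tin and the mug where they stand.

Things in the scene. Friction and masses are not known exactly. Their poses are not given: they have to be found in the camera images.
- hopper: White fruit hopper, 255 x 130 mm, 165 high, fixed on a wooden plinth 2 to 34 mm high. Origin under its middle, on the plinth; x to its back, -x to its front (tray), y left, z up. Inside, 90 mm wide, a wooden ramp falls to the front at 18 degrees (62 mm high at x=0) under the lid into the open tray (x -60 to -147 mm; cheeks 52, front lip 60 mm high). Lid open, the lime rolls there itself in about 1 s.
- lid (a joint): Plain steel lid, 100 x 140 mm, about 0.4 kg, hinged about the hopper's y at x=20, z=160 mm of its frame: 0 = shut, slantwise over the mouth; 1.05 rad = fully open, about level. It falls by its own weight: let go, it slams at over 4 rad/s; lowered gently it stays under 2 rad/s. Gears tie it to the lever: lid angle = 2 x lever angle.
- lever (a joint): 0 = up (rest, lid shut), 0.525 rad = right down on its stop (lid fully open). Turns about the hopper's y at x=40, z=116 mm of its frame; the arm points to the front, the paddle sits 130 mm from the pivot and slopes up to the front by 15 degrees at rest, down by 15 when pressed. No spring: only the lid's weight pushes it up, about 2 to 6 N at the paddle. Over 60 N forces it.
- paddle_top (a point): Centre of the top of the lever's black rubber paddle, the spot to press: 36 mm front to back by 40 mm sideways, on a bent round steel bar that lies 35 mm lower; at x=-84, y=-142 mm of the hopper's frame at rest (to its right). 157 mm above the origin at rest, about 90 pressed right down; its arc shifts it under 8 mm front to back. Its axes lie along the hopper's at rest and tip with the lever.
- lid_edge (a point): Middle of the lid's lower front edge, about 45 mm above the hopper's origin when shut; moves forward and up as the lid opens.
- lime: Green lime, 52 x 46 x 46 mm, about 0.1 kg, resting on the ramp behind the lid at the start. Not to be touched by the robot. Its origin, first at its underside, turns with it as it rolls.
- lime_center (a point): The middle of the lime: about 5 mm behind the hopper's origin (x) at the start, about 115 to 125 mm in front of it when it lies at the tray's lip.
- garlic: Garlic bulb, about 61 x 60 x 59 mm, loose on the worktop; origin at its underside. A bystander.
- tin: Printed food tin standing upright, 76 mm across, 110 mm high; origin at its underside. A bystander.
- mug: Cream mug, 117 x 84 mm with its handle, 98 mm high; origin at its underside. A bystander.

How it is judged:
By the outcome, as a careful person would: the job done as asked, in the order asked, and still so for the second after the job is handed in, with the robot touching nothing.
It also fails if it takes over 40 s, if anything falls off the work surface, if the arm or the gripper's body presses on something with over 40 N, if the wrist force passes 120 N, or if a joint passes its speed limit or range.

ROBOT

A 7-joint arm with a two-finger parallel gripper is mounted at the origin on a cart in front of the work surface, level with it; the furniture and walls round the work are solid. World frame = base frame: x ahead of the robot, y to its left, z up, the work surface at z = 0. Lengths are in m, angles in degrees, forces in N, time in s.
With the tool pointing down it reaches from about 0.4 to 0.85 m from the base axis. Payload 4.4 kg.
Tool frame: the origin (TCP) lies where the fingers leave the gripper's body, on its centre line; the fingertips stand 97 mm ahead of it and the grasp point (between the pads) lies 78 mm ahead of it (r.tip_extent is the distance from the TCP to the fingertips, in m); z points along the fingers, y is the line along which they close (so a half turn about z gives the same grasp; the last joint's range is limited). The gripper opens to 94 mm and grips with 3 to 60 N. Pads are 16 mm wide; open, the fingers measure 119 mm over their backs; the gripper's body (75 mm by 177 mm) begins 78 mm behind the grasp point.
Start: joints at [64.985, 36.005, 2.206, 86.941, -1.547, 57.084, -1.146], TCP at [0.236, -0.606, 0.303] pointing down, gripper open.
Joint ranges: [-175.42, 175.42], [-21.48, 121.26], [-71.46, 75.88], [10.55, 141.38], [-63.04, 243.04], [13.31, 113.54], [-168.57, 168.57]. Speed limits (degrees/s): [147.25, 147.25, 180, 180, 180, 180, 180].

INTERFACE

Orientations are given as [roll, pitch, yaw] about the fixed x, y, z axes, in that order (R = Rz(yaw) Ry(pitch) Rx(roll)).
In Python, from workcell import sense, viewer, workorder, r gives the robot as it stands.
- The arm moves only by the tool jog_arm, never from a script. Its arguments are lists of equal length, an entry for each row: "hand": the finger opening in mm, from 0 to 94; "xyz": the shift along the tool's x, y, z in mm, a list of three; "rotation": the turn, a rotation vector about the tool's x, y, z in degrees, a list of three. In form: {"hand": [hand, ...], "xyz": [[x, y, z], ...], "rotation": [[ax, ay, az], ...]}. A call has 1 to 10 rows; each row shifts and turns the commanded pose from where the row before left it, along the tool's axes as they then stand; what a row does not reach is not made up. A row lasts 1/10 s, in which the tool goes at most 50 mm and 8.59 degrees, less where a joint would pass 70% of its speed; a pose out of reach is approached as far as the arm can. A call with a gripper value outside its range is refused whole. The fingers move at their own pace and stop on an object; the grip force is fixed at half the most. Time passes only in rows, so rows that do not move let the fingers close. It gives the time, the measured TCP pose, the force, the opening and the grip force at its end, in the units of the state.
- sense(): the state, without advancing time (a new reading comes with each control period).
- viewer.snapshot(name): name is "side" or "top"; returns the picture (480x640x3 uint8, blue, green, red); there is no depth.
- viewer.get_calibration(name): a dict with "K" (3x3 intrinsics, pixels), "dist" ([k1, k2, p1, p2, k3] as OpenCV has them; the pictures are not rectified), "cam_to_world" (4x4, takes a point from camera to world coordinates). Camera axes: x right, y up, looking along -z (the intrinsics and any distortion apply to the point x, -y, -z); pixel columns grow to the right and rows downward; lengths in m; the calibration is good to about 2 mm. A picture is of the moment at which its call begins. get_calibration takes no time and is no camera call.
- workorder.job_done(): hands the job in; it is judged then, once.
The state is a dict: "clock": time; "joint_positions": joint angles; "qd": joint speeds; "effort": joint torques, N m; "eef_pos": TCP position; "eef_rot": TCP orientation; "ft_force": force on the tool from outside, world axes, zero at the start; "moment": the same for the moment, N m; "finger_gap": finger opening in m; "finger_force": force on a finger pad.
Only numpy, scipy, OpenCV 4.12 (cv2) and the standard library are available. Lean on these libraries where they do the work, as an engineer would, in place of code of your own. Each camera call takes 0.05 s, during which the arm holds its last target. There are 200 camera calls.

## Working session

There is one attempt and no reset: what is moved stays moved. The work goes in short steps, Python scripts to look and compute and a tool call to move; the robot and the scene stay as the last step left them, time stands still between calls to the robot, and variables do not carry over. Pictures are saved under pics/ and viewed, at most 10 in all, crops included, and the job is handed in when it is done.

Besides the shell and the picture viewer there is one more tool, called after "Request:" as name(argument=value, ...), one argument or row to a line, values as JSON. jog_arm: Moves the arm, as the interface text tells. Its arguments: {"type":"object","properties":{"hand":{"type":"array"},"xyz":{"type":"array"},"rotation":{"type":"array"}},"required":["hand","xyz","rotation"]}

```bash
mkdir -p pics; python3 - <<'E'
from workcell import sense, viewer
import cv2, numpy as np
np.set_printoptions(precision=4,suppress=True)
for n in("side","top"):
    cv2.imwrite(f"pics/{n}0.png",viewer.snapshot(n)); c=viewer.get_calibration(n); print(n,c["K"],c["dist"],c["cam_to_world"])
s=sense(); print(s["clock"],s["eef_pos"],s["eef_rot"],s["ft_force"],s["finger_gap"])
E
```

```text
side [[534.5739   0.     329.6286]
 [  0.     534.5739 241.594 ]
 [  0.       0.       1.    ]] [-0.1355  0.      0.      0.      0.    ] [[-0.9523  0.2415 -0.1866  0.2531]
 [-0.3047 -0.7858  0.5383  0.6912]
 [-0.0166  0.5695  0.8219  1.3552]
 [ 0.      0.      0.      1.    ]]
top [[525.0049   0.     308.1516]
 [  0.     525.0049 236.9568]
 [  0.       0.       1.    ]] [-0.0397  0.      0.      0.      0.    ] [[ 0.0222  0.9942 -0.1054  0.4284]
 [-0.9997  0.0217 -0.0063 -0.1106]
 [-0.004   0.1055  0.9944  1.4027]
 [ 0.      0.      0.      1.    ]]
0.1 [ 0.2354 -0.6054  0.3019] [-179.9022    0.001    21.2449] [0.2741 0.2832 0.3519] 0.09400020814534119
```

View pics/side0.png

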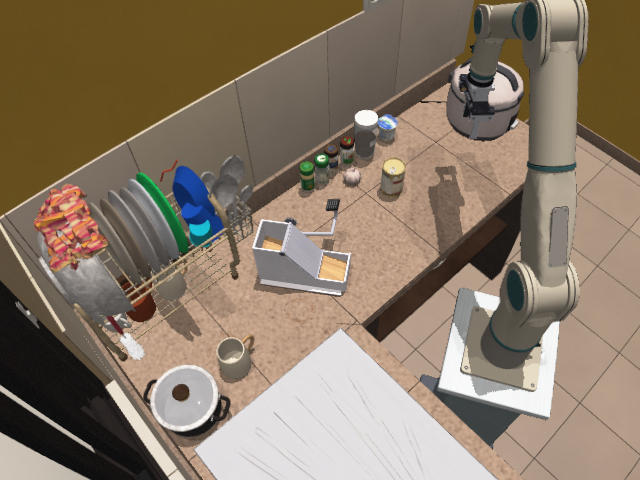

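View pics/top0.png

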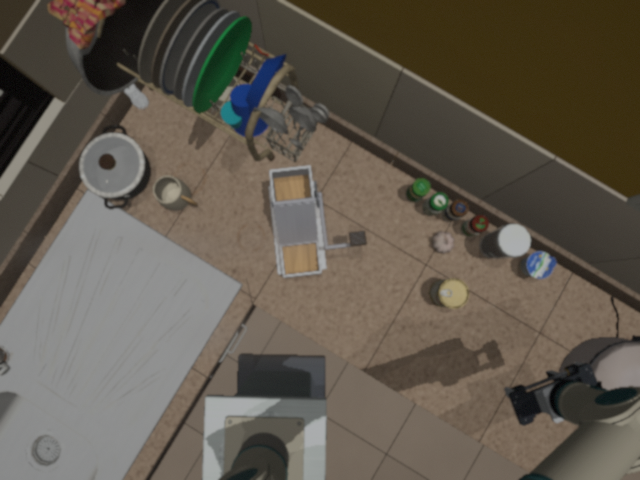

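The side view shows the hopper around (300,258), the paddle at (333,204) and the lever bar to its left. In the top view the hopper is at (299,222) with its tray toward (302,260), and the paddle at (357,239). The garlic is at (443,242) and the tin at (452,293). Next I'll triangulate the paddle.

```bash
cat > h.py <<'E'
import cv2, numpy as np
from workcell import viewer
np.set_printoptions(precision=4,suppress=True)
def ray(n,px):
    c=viewer.get_calibration(n); M=np.array(c["cam_to_world"])
    u=cv2.undistortPoints(np.array([[px]],float),np.array(c["K"]),np.array(c["dist"]))[0,0]
    d=M[:3,:3]@np.array([u[0],-u[1],-1]); return M[:3,3],d/np.linalg.norm(d)
def plane(n,px,z):
    o,d=ray(n,px); return o+d*(z-o[2])/d[2]
def tri(a,b):
    (o1,d1),(o2,d2)=ray("side",a),ray("top",b)
    t=np.linalg.lstsq(np.c_[d1,-d2],o2-o1,rcond=None)[0]
    p,q=o1+t[0]*d1,o2+t[1]*d2; return (p+q)/2,np.linalg.norm(p-q)
def dark(img,box,thr=60):
    x0,y0,x1,y1=box; m=(img[y0:y1,x0:x1].max(2)<thr).astype(np.uint8)
    n,l,s,c=cv2.connectedComponentsWithStats(m); i=1+np.argmax(s[1:,4]); 
    (rc,wh,a)=cv2.minAreaRect(np.argwhere(l==i)[:,::-1].astype(np.float32))
    return c[i]+[x0,y0],s[i],np.array(rc)+[x0,y0],wh,a
E
python3 - <<'E'
from h import *
S,T=cv2.imread("pics/side0.png"),cv2.imread("pics/top0.png")
a=dark(S,(320,194,346,216)); b=dark(T,(342,226,372,252)); print(a,b)
print(tri(a[0],b[0]),tri(a[2],b[2]))
A=cv2.resize(S[185:300,240:360],None,fx=5,fy=5,interpolation=cv2.INTER_CUBIC)[:575,:600]
B=cv2.resize(T[160:285,260:375],None,fx=4.6,fy=4.6,interpolation=cv2.INTER_CUBIC)
c=np.zeros((600,800,3),np.uint8); A=cv2.resize(A,(400,383));B=cv2.resize(B,(400,435)); c[:383,:400]=A;c[:435,400:]=B
cv2.imwrite("pics/crop0.png",c[:440])
E
```

```text
Traceback (most recent call last):
  File "h.py", line 16, in dark
    n,l,s,c=cv2.connectedComponentsWithStats(m); i=1+np.argmax(s[1:,4]);
                                                     ~~~~~~~~~^^^^^^^^^
ValueError: attempt to get argmax of an empty sequence
```

```bash
python3 - <<'E'
from h import *
S,T=cv2.imread("pics/side0.png"),cv2.imread("pics/top0.png")
print(S[204,320:346].max(1),T[239,342:372].max(1))
A=cv2.resize(S[185:300,240:360],(400,383),interpolation=cv2.INTER_CUBIC)
B=cv2.resize(T[160:285,260:375],(400,435),interpolation=cv2.INTER_CUBIC)
c=np.zeros((440,800,3),np.uint8); c[:383,:400]=A;c[:435,400:]=B
cv2.imwrite("pics/crop0.png",c)
for t in(75,90):
  a=dark(S,(320,194,346,216),t); b=dark(T,(342,226,372,252),t); print(a,b)
  print(tri(a[0],b[0]),tri(a[2],b[2]))
E
```

```text
[191 192 193 197 199 199 164  82 108  71  98  68  98  68  85  66  85  48
  29 164 184 195 201 202 197 195] [ 89  89  89  91  96 106 107  94  76  72  73  73  75  72  73  73  73  73
  73  74  73  72  72  79 100 117 122 123 127 131]
(array([332.8866, 205.3196]), array([ 6,  5, 14, 12, 97], dtype=int32), array([332.5, 204.5]), (11.0, 13.0), 90.0) (array([357.3986, 238.6486]), array([  8,   6,  16,  14, 148], dtype=int32), array([357.3077, 238.4615]), (11.907333374023438, 14.388029098510742), 82.87498474121094)
(array([ 0.558 , -0.2212,  0.1506]), np.float64(0.003171587303189601)) (array([ 0.5584, -0.2205,  0.155 ]), np.float64(0.0022794961314572273))
(array([332.708 , 204.9292]), array([  6,   5,  14,  13, 113], dtype=int32), array([332.4385, 204.4923]), (12.155404090881348, 12.279437065124512), 7.125016689300537) (array([357.0978, 238.32  ]), array([  7,   5,  17,  16, 225], dtype=int32), array([356.8232, 238.4085]), (14.024805068969727, 16.785593032836914), 83.6598129272461)
(array([ 0.5583, -0.2202,  0.1535]), np.float64(0.0034428420010771126)) (array([ 0.5582, -0.2192,  0.1567]), np.float64(0.002449396377774613))
```

View pics/crop0.png

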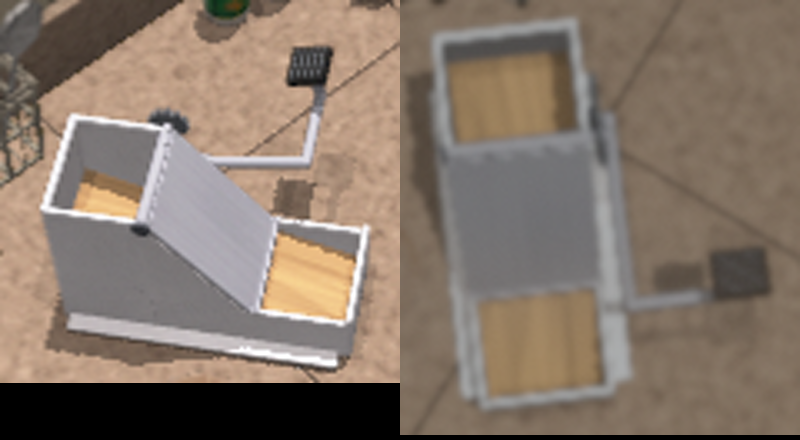

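The crop shows the shut lid, the lever bar on the hopper's right and the black paddle in both views. The top-view tray front lip runs (480,405)-(605,395) in crop pixels and the back rim (435,35)-(577,20).

```bash
python3 - <<'E'
from h import *
f=lambda u,v:(260+(u-400)/400*115,160+v/435*125)
def yaw(p,q,z):
    a,b=plane("top",f(*p),z),plane("top",f(*q),z); d=b-a; print(a,b,np.degrees(np.arctan2(d[1],d[0]))+90)
yaw((480,405),(605,395),.07); yaw((435,35),(577,20),.175)
l,r=plane("top",f(435,35),.175),plane("top",f(605,395),.07)
c,d=plane("top",f(542,402),.07),plane("top",f(506,27),.175); v=d-c;print(c,d,np.degrees(np.arctan2(v[1],v[0])))
for z in(.158,.165,.175): print(z,plane("top",(357.2,238.5),z),plane("side",(332.6,204.7),z))
for y in (-6,-7,-4):
    t=np.radians(y);R=np.array([[np.cos(t),-np.sin(t)],[np.sin(t),np.cos(t)]]); print(y,(c+d)[:2]/2+R@[-.084,-.142], "mid", (c+d)[:2]/2)
E
```

```text
[ 0.4677 -0.0407  0.07  ] [ 0.477  -0.1316  0.07  ] 5.835360157694012
[ 0.717  -0.0084  0.175 ] [ 0.7295 -0.1056  0.175 ] 7.354831796310705
[ 0.4709 -0.0859  0.07  ] [ 0.7236 -0.057   0.175 ] 6.5122502250857535
0.158 [ 0.5591 -0.2197  0.158 ] [ 0.556  -0.2178  0.158 ]
0.165 [ 0.5584 -0.2191  0.165 ] [ 0.5542 -0.2125  0.165 ]
0.175 [ 0.5573 -0.2182  0.175 ] [ 0.5517 -0.2049  0.175 ]
-6 [ 0.4989 -0.2039] mid [ 0.5973 -0.0714]
-7 [ 0.4966 -0.2021] mid [ 0.5973 -0.0714]
-4 [ 0.5036 -0.2072] mid [ 0.5973 -0.0714]
```

Request:
jog_arm(
  hand=[0, 0, 0, 0, 0, 0, 0, 0, 0, 0],
  xyz=[
    [20, -11, 0],
    [40, -22, 0],
    [40, -22, 0],
    [40, -22, 0],
    [40, -22, 0],
    [40, -22, 0],
    [40, -22, 0],
    [40, -22, 0],
    [40, -22, 0],
    [20, -11, 0],
  ],
  rotation=[
    [0, 0, 0],
    [0, 0, 0],
    [0, 0, 0],
    [0, 0, 0],
    [0, 0, 0],
    [0, 0, 0],
    [0, 0, 0],
    [0, 0, 0],
    [0, 0, 0],
    [0, 0, 0],
  ],
)

```text
clock: 1.1
eef_pos: [0.5021, -0.2862, 0.3023]
eef_rot: [-179.9, -0.1, 21.6]
ft_force: [0.5, 0.4, -0.4]
finger_gap: 0.0173
finger_force: 0.0
```

Request:
jog_arm(
  hand=[0, 0, 0, 0, 0, 0, 0, 0, 0, 0],
  xyz=[
    [0, 0, 0],
    [0, 0, 0],
    [0, 0, 0],
    [0, 0, 0],
    [0, 0, 0],
    [0, 0, 0],
    [0, 0, 0],
    [0, 0, 0],
    [0, 0, 0],
    [0, 0, 0],
  ],
  rotation=[
    [0, 0, -7.5],
    [0, 0, -7.5],
    [0, 0, -7.5],
    [0, 0, -7.5],
    [0, 0, -7.5],
    [0, 0, -7.5],
    [0, 0, -7.5],
    [0, 0, -7.5],
    [0, 0, -7.5],
    [0, 0, -7.5],
  ],
)

```text
clock: 2.1
eef_pos: [0.4991, -0.2908, 0.3023]
eef_rot: [-180.0, -0.0, 96.5]
ft_force: [0.2, 0.1, 1.2]
finger_gap: 0.0006
finger_force: 0.0
```

Request:
jog_arm(
  hand=[0, 0, 0, 0, 0],
  xyz=[
    [16, 16, 0],
    [16, 16, 0],
    [16, 16, 0],
    [16, 17, 10],
    [0, 0, 10],
  ],
  rotation=[
    [0, 0, 0],
    [0, 0, 0],
    [0, 0, 0],
    [0, 0, 0],
    [0, 0, 0],
  ],
)

```text
clock: 2.6
eef_pos: [0.5591, -0.2165, 0.2824]
eef_rot: [179.9, -0.1, 96.5]
ft_force: [-0.5, 1.0, -0.2]
finger_gap: 0.0004
finger_force: 0.0
```

```bash
python3 - <<'E'
from h import *
from workcell import sense
S=viewer.snapshot("side");T=viewer.snapshot("top")
s=sense(); print(s["clock"],s["eef_pos"],s["eef_rot"],s["ft_force"])
A=cv2.resize(S[150:270,270:390],(400,400),interpolation=cv2.INTER_CUBIC)
B=cv2.resize(T[180:300,290:410],(400,400),interpolation=cv2.INTER_CUBIC)
cv2.imwrite("pics/crop1.png",np.hstack([A,B]))
E
```

```text
2.7 [ 0.5557 -0.2201  0.2808] [-179.773    -0.0644   96.2953] [-0.7604  0.4846  0.0988]
```

View pics/crop1.png

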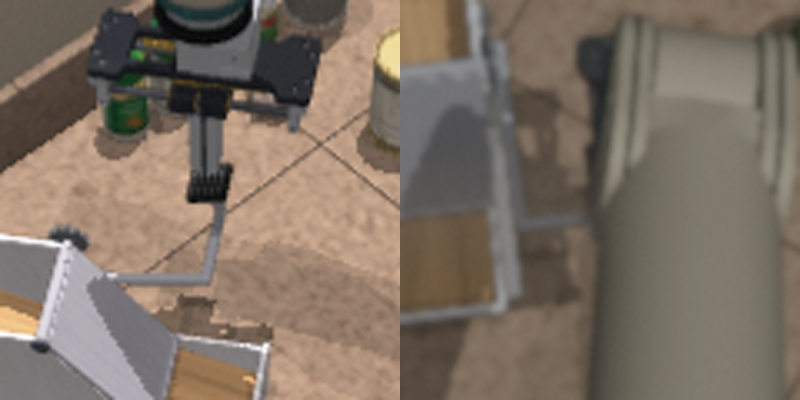

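The side crop shows the closed fingertips at about (205,172), right over the paddle at (208,187). The arm hides the paddle in the top view. I'll go down gently to find contact.

Request:
jog_arm(
  hand=[0, 0, 0, 0, 0],
  xyz=[
    [0, 0, 4],
    [0, 0, 4],
    [0, 0, 3],
    [0, 0, 3],
    [0, 0, 2],
  ],
  rotation=[
    [0, 0, 0],
    [0, 0, 0],
    [0, 0, 0],
    [0, 0, 0],
    [0, 0, 0],
  ],
)

```text
clock: 3.2
eef_pos: [0.5568, -0.2205, 0.2665]
eef_rot: [-180.0, 0.0, 96.2]
ft_force: [-0.8, 0.1, 0.8]
finger_gap: 0.0004
finger_force: 0.0
```

Request:
jog_arm(
  hand=[0, 0, 0, 0],
  xyz=[
    [0, 0, 3],
    [0, 0, 3],
    [0, 0, 3],
    [0, 0, 0],
  ],
  rotation=[
    [0, 0, 0],
    [0, 0, 0],
    [0, 0, 0],
    [0, 0, 0],
  ],
)

```text
clock: 3.6
eef_pos: [0.5568, -0.2202, 0.2574]
eef_rot: [-180.0, -0.0, 96.2]
ft_force: [0.1, 0.6, 0.4]
finger_gap: 0.0
finger_force: 0.1
```

Request:
jog_arm(
  hand=[0, 0, 0, 0],
  xyz=[
    [0, 0, 2],
    [0, 0, 2],
    [0, 0, 2],
    [0, 0, 0],
  ],
  rotation=[
    [0, 0, 0],
    [0, 0, 0],
    [0, 0, 0],
    [0, 0, 0],
  ],
)

```text
clock: 4.0
eef_pos: [0.5568, -0.2203, 0.2515]
eef_rot: [-180.0, 0.0, 96.2]
ft_force: [-1.8, 0.2, 2.1]
finger_gap: 0.0004
finger_force: 1.2
```

```bash
python3 - <<'E'
from h import *
from workcell import sense
S=viewer.snapshot("side")
s=sense(); print(s["clock"],s["eef_pos"],s["ft_force"])
cv2.imwrite("pics/crop2.png",cv2.resize(S[175:285,265:375],(600,600),interpolation=cv2.INTER_CUBIC))
E
```

```text
4.05 [ 0.5569 -0.2203  0.2516] [-0.9814 -0.4897  2.5684]
```

View pics/crop2.png

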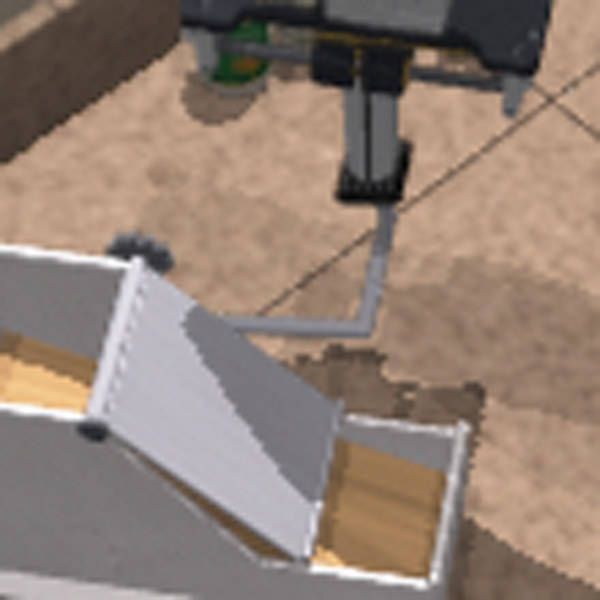

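The crop shows the fingertips standing centred on the paddle and the lid already opened a crack. Now I'll press down.

Request:
jog_arm(
  hand=[0, 0, 0, 0, 0, 0, 0, 0, 0, 0],
  xyz=[
    [0, 0, 3],
    [0, 0, 4],
    [0, 0, 5],
    [0, 0, 5],
    [0, 0, 5],
    [0, 0, 5],
    [0, 0, 5],
    [0, 0, 5],
    [0, 0, 4],
    [0, 0, 3],
  ],
  rotation=[
    [0, 0, 0],
    [0, 0, 0],
    [0, 0, 0],
    [0, 0, 0],
    [0, 0, 0],
    [0, 0, 0],
    [0, 0, 0],
    [0, 0, 0],
    [0, 0, 0],
    [0, 0, 0],
  ],
)

```text
clock: 5.05
eef_pos: [0.5569, -0.2202, 0.2072]
eef_rot: [-180.0, -0.0, 96.2]
ft_force: [-3.3, -0.4, 3.5]
finger_gap: 0.0007
finger_force: 2.1
```

Request:
jog_arm(
  hand=[0, 0, 0, 0, 0],
  xyz=[
    [0, 0, 3],
    [0, 0, 3],
    [0, 0, 2],
    [0, 0, 2],
    [0, 0, 0],
  ],
  rotation=[
    [0, 0, 0],
    [0, 0, 0],
    [0, 0, 0],
    [0, 0, 0],
    [0, 0, 0],
  ],
)

```text
clock: 5.55
eef_pos: [0.5578, -0.22, 0.1977]
eef_rot: [179.9, 0.0, 96.3]
ft_force: [-1.4, -0.8, 2.9]
finger_gap: 0.0006
finger_force: 1.8
```

Tip at 0.1007; expected bottom is about 0.093, so small steps from here.

Request:
jog_arm(
  hand=[0, 0, 0, 0],
  xyz=[
    [0, 0, 1],
    [0, 0, 1],
    [0, 0, 1],
    [0, 0, 0],
  ],
  rotation=[
    [0, 0, 0],
    [0, 0, 0],
    [0, 0, 0],
    [0, 0, 0],
  ],
)

```text
clock: 5.95
eef_pos: [0.558, -0.22, 0.1949]
eef_rot: [179.9, 0.0, 96.3]
ft_force: [1.0, 0.6, 4.2]
finger_gap: 0.0002
finger_force: 1.7
```

Request:
jog_arm(
  hand=[0, 0, 0],
  xyz=[
    [0, 0, 1],
    [0, 0, 1],
    [0, 0, 0],
  ],
  rotation=[
    [0, 0, 0],
    [0, 0, 0],
    [0, 0, 0],
  ],
)

```text
clock: 6.25
eef_pos: [0.5573, -0.22, 0.1927]
eef_rot: [180.0, 0.0, 96.3]
ft_force: [1.0, 0.1, 3.2]
finger_gap: 0.0001
finger_force: 1.7
```

Request:
jog_arm(
  hand=[0, 0, 0],
  xyz=[
    [0, 0, 1],
    [0, 0, 1],
    [0, 0, 0],
  ],
  rotation=[
    [0, 0, 0],
    [0, 0, 0],
    [0, 0, 0],
  ],
)

```text
clock: 6.55
eef_pos: [0.5574, -0.2201, 0.1917]
eef_rot: [179.9, 0.0, 96.2]
ft_force: [0.7, 0.8, 11.4]
finger_gap: 0.0009
finger_force: 5.3
```

```bash
python3 - <<'E'
from h import *
from workcell import sense
S=viewer.snapshot("side")
s=sense(); print(s["clock"],s["eef_pos"],s["ft_force"])
cv2.imwrite("pics/crop3.png",cv2.resize(S[190:300,250:360],(600,600),interpolation=cv2.INTER_CUBIC))
E
```

```text
6.6 [ 0.5574 -0.22    0.1918] [ 0.4834  1.3133 11.1136]
```

View pics/crop3.png

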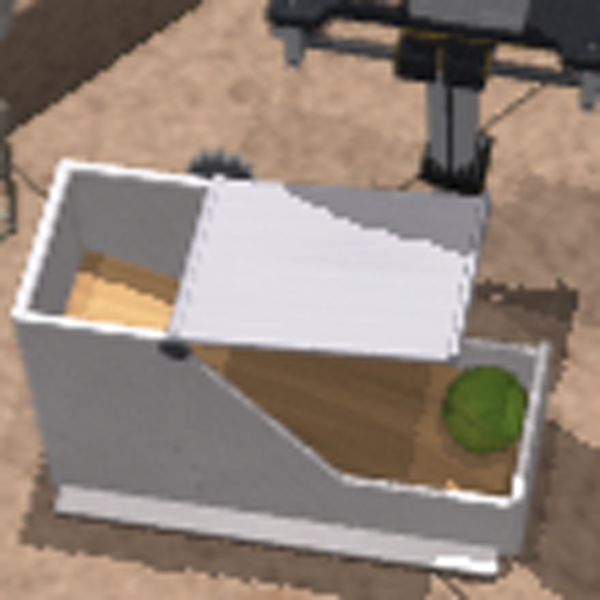

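The crop shows the lid level and fully open, and the lime in the tray at the lip at (487,408). The force of 11 N means the lever is just on its stop. I'll hold for a moment, then let it up slowly.

Request:
jog_arm(
  hand=[0, 0, 0, 0, 0, 0, 0, 0, 0, 0],
  xyz=[
    [0, 0, 0],
    [0, 0, 0],
    [0, 0, 0],
    [0, 0, 0],
    [0, 0, 0],
    [0, 0, 0],
    [0, 0, 0],
    [0, 0, 0],
    [0, 0, -1],
    [0, 0, -2],
  ],
  rotation=[
    [0, 0, 0],
    [0, 0, 0],
    [0, 0, 0],
    [0, 0, 0],
    [0, 0, 0],
    [0, 0, 0],
    [0, 0, 0],
    [0, 0, 0],
    [0, 0, 0],
    [0, 0, 0],
  ],
)

```text
clock: 7.6
eef_pos: [0.5568, -0.2201, 0.1936]
eef_rot: [-180.0, -0.0, 96.2]
ft_force: [0.7, -0.8, 3.4]
finger_gap: 0.0005
finger_force: 1.6
```

Request:
jog_arm(
  hand=[0, 0, 0, 0, 0, 0, 0, 0, 0, 0],
  xyz=[
    [0, 0, -3],
    [0, 0, -3],
    [0, 0, -3],
    [0, 0, -3],
    [0, 0, -3],
    [0, 0, -3],
    [0, 0, -3],
    [0, 0, -3],
    [0, 0, -3],
    [0, 0, -3],
  ],
  rotation=[
    [0, 0, 0],
    [0, 0, 0],
    [0, 0, 0],
    [0, 0, 0],
    [0, 0, 0],
    [0, 0, 0],
    [0, 0, 0],
    [0, 0, 0],
    [0, 0, 0],
    [0, 0, 0],
  ],
)

```text
clock: 8.6
eef_pos: [0.5571, -0.2201, 0.224]
eef_rot: [180.0, 0.0, 96.2]
ft_force: [-3.2, -0.7, 2.2]
finger_gap: 0.0007
finger_force: 1.6
```

Request:
jog_arm(
  hand=[0, 0, 0, 0, 0, 0, 0, 0, 0, 0],
  xyz=[
    [0, 0, -3],
    [0, 0, -3],
    [0, 0, -3],
    [0, 0, -3],
    [0, 0, -3],
    [0, 0, -2],
    [0, 0, -2],
    [0, 0, -2],
    [0, 0, -2],
    [0, 0, -2],
  ],
  rotation=[
    [0, 0, 0],
    [0, 0, 0],
    [0, 0, 0],
    [0, 0, 0],
    [0, 0, 0],
    [0, 0, 0],
    [0, 0, 0],
    [0, 0, 0],
    [0, 0, 0],
    [0, 0, 0],
  ],
)

```text
clock: 9.6
eef_pos: [0.5571, -0.2201, 0.2488]
eef_rot: [180.0, -0.0, 96.2]
ft_force: [2.0, 0.2, 1.5]
finger_gap: 0.0004
finger_force: 1.1
```

Request:
jog_arm(
  hand=[0, 0, 0, 0, 0, 0, 0, 0, 0, 0],
  xyz=[
    [0, 0, -1],
    [0, 0, -1],
    [0, 0, -1],
    [0, 0, -1],
    [0, 0, -1],
    [0, 0, -1],
    [0, 0, -1],
    [0, 0, -1],
    [0, 0, -1],
    [0, 0, -1],
  ],
  rotation=[
    [0, 0, 0],
    [0, 0, 0],
    [0, 0, 0],
    [0, 0, 0],
    [0, 0, 0],
    [0, 0, 0],
    [0, 0, 0],
    [0, 0, 0],
    [0, 0, 0],
    [0, 0, 0],
  ],
)

```text
clock: 10.6
eef_pos: [0.5569, -0.2201, 0.2587]
eef_rot: [-180.0, -0.0, 96.2]
ft_force: [1.9, 0.8, 1.1]
finger_gap: 0.0004
finger_force: 0.9
```

Request:
jog_arm(
  hand=[0, 0, 0, 0, 0, 0, 0, 0, 0, 0],
  xyz=[
    [0, 0, -1],
    [0, 0, -1],
    [0, 0, -1],
    [0, 0, -2],
    [0, 0, -3],
    [0, 0, -5],
    [0, 0, -10],
    [0, 0, -10],
    [0, 0, -10],
    [0, 0, 0],
  ],
  rotation=[
    [0, 0, 0],
    [0, 0, 0],
    [0, 0, 0],
    [0, 0, 0],
    [0, 0, 0],
    [0, 0, 0],
    [0, 0, 0],
    [0, 0, 0],
    [0, 0, 0],
    [0, 0, 0],
  ],
)

```text
clock: 11.6
eef_pos: [0.5579, -0.2204, 0.3038]
eef_rot: [179.8, 0.1, 96.2]
ft_force: [0.2, 0.9, 0.1]
finger_gap: 0.0006
finger_force: 0.0
```

```bash
python3 - <<'E'
from h import *
from workcell import sense
S=viewer.snapshot("side")
s=sense(); print(s["clock"],s["eef_pos"],s["ft_force"])
cv2.imwrite("pics/crop4.png",cv2.resize(S[170:300,240:370],(600,600),interpolation=cv2.INTER_CUBIC))
E
```

```text
11.65 [ 0.5574 -0.2203  0.3028] [ 0.1963 -0.2298 -0.0743]
```

View pics/crop4.png

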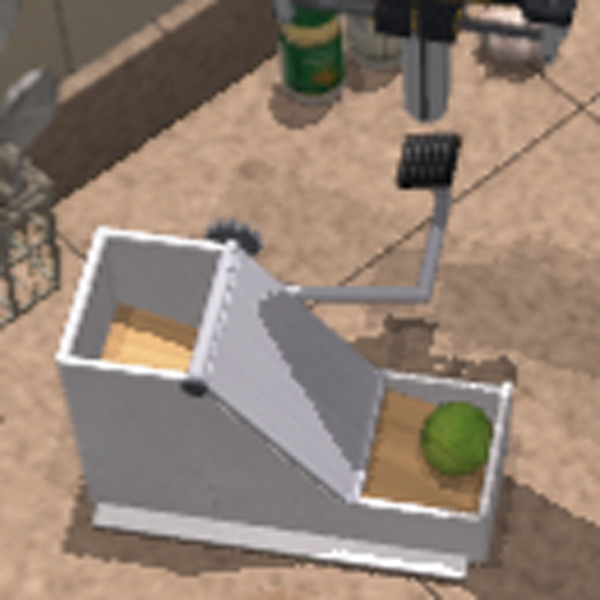

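The crop shows the lid fully shut, the lever up, the lime resting in the tray at (457,438) and the fingertip clear of the paddle.

```bash
python3 -c "
from workcell import workorder
print(workorder.job_done())"
```

```text
the job is handed in; nothing more can be done
None
```

The job is handed in: the lime lies in the tray, the lid was lowered slowly and is fully shut, the lever is back up, and the robot is touching nothing.

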